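# Draw the hot sole drawer with the pull hook and keep it out

### The arm

A 6-joint arm with a two-finger parallel gripper is mounted at the origin on the work surface. World frame = base frame: x ahead of the robot, y to its left, z up, the work surface at z = 0. Lengths are in m, angles in rad, forces in N, time in s.
With the tool pointing down it reaches from about 0.3 to 0.875 m from the base axis. Payload 6.4 kg.
Tool frame: the origin (TCP) lies midway between the tips of the shut fingers; the grasp point (between the pads) lies 19 mm behind it (ctrl.pinch_z is the distance from the TCP to the grasp point, in m); z points along the fingers, y is the line along which they close (so a half turn about z gives the same grasp; the last joint's range is limited). The gripper opens to 85 mm and grips with 20 to 120 N. Pads are 22 mm wide; open, the fingers measure 114 mm over their backs; the gripper's body (76 mm by 85 mm) begins 54 mm behind the grasp point. The pads swing forward as they close: fully open they stand 13 mm farther back than shut.
Start: joints at [-0.206, 0.181, 1.607, -0, 1.354, -0.206], TCP at [0.575, 0, 0.231] pointing down, gripper open.
Joint ranges: [-2.99, 2.99], [-0.89, 2.07], [0.3, 2.58], [-1.14, 4.28], [0, 2.63], [-3.12, 3.12]. Speed limits (rad/s): [2.57, 2.57, 3.01, 3.14, 3.14, 3.14].

### API

Orientations are given as a unit quaternion [w, x, y, z].
In Python, from bench import ctrl gives the robot as it stands.
- The arm moves only by the tool apply_moves, never from a script. Its argument "moves" is a list of rows, each an object with "jaw": the opening, from 0 (shut) to 1 (fully open); "offset": the shift along the tool's x, y, z in mm, a list of three; "rot": the turn, a rotation vector about the tool's x, y, z in degrees, a list of three. In form: [{"jaw": jaw, "offset": [dx, dy, dz], "rot": [ax, ay, az]}, ...]. A call has exactly 5 rows; each row shifts and turns the commanded pose from where the row before left it, along the tool's axes as they then stand; what a row does not reach is not made up. A row lasts 1/8 s, in which the tool goes at most 62.5 mm and 10.7 degrees, less where a joint would pass 70% of its speed; a pose out of reach is approached as far as the arm can. A call is refused whole if a number of a shift passes 62.5 or a number of a turn 10.7, either way. A call with a gripper value outside its range is refused whole. The fingers move at their own pace and stop on an object; the grip force is fixed at half the most. Time passes only in rows, so rows that do not move let the fingers close, or fill a call up. It gives the time, the measured TCP pose, the force, the opening and the grip force at its end, in the units of the state.
- ctrl.get_obs(): the state, without advancing time (a new reading comes with each control period).
- ctrl.camera(name): name is "scene" or "side" or "wrist"; returns (picture, depth): 420x560x3 uint8, red, green, blue; 420x560 float32, m along the optical axis (not along the pixel's ray), 0 where there is no reading.
- ctrl.camera_params(name): a dict with "K" (3x3 intrinsics, pixels), "dist" ([k1, k2, p1, p2, k3] as OpenCV has them; the pictures are not rectified), "cam_to_world" (4x4, takes a point from camera to world coordinates); the wrist camera has in their place "mount" (4x4, takes a point from camera to tool coordinates, whose origin is the TCP and whose axes are the flange's). Camera axes: x right, y down, z forward; pixel columns grow to the right and rows downward; lengths in m; the calibration is good to about 2 mm. A picture is of the moment at which its call begins: read the wrist's pose just before it. camera_params takes no time and is no camera call.
- ctrl.hand_in(): hands the job in; it is judged then, once.
Trained networks look in the newest picture that a camera, given by its name, has taken for a name from the list of things; names that differ only in an ending like _2 or _b are one class to them, and where a whole thing is asked for, a point or a joint stands for the part that bears it (a point fixed in the world has none). Each returns a list of dicts, best first, with "score" (0 to 1); they miss things now and then, are a little off and sometimes report something else, mostly with a low value. They report only what shows in the picture. A call takes as long as a camera call. They do not tell look-alikes from the thing itself.
- ctrl.outline_of(camera, target): "region" (420x560 bool, what is visible of it) and "position" ([column, row] in pixels, amid what is visible of it).
The state is a dict: "time_s": time; "q": joint angles; "dq": joint speeds; "joint_efforts": joint torques, N m; "eef_pos": TCP position; "eef_rot": TCP orientation; "wrist_force": force on the tool from outside, world axes, zero at the start; "torque": the same for the moment, N m; "opening": opening from 0.0 (shut) to 1.0 (fully open); "grasp_force": force on a finger pad.
Only numpy, scipy, OpenCV 4.12 (cv2) and the standard library are available. Lean on these libraries where they do the work, as an engineer would, in place of code of your own. Each camera call takes 0.05 s, during which the arm holds its last target. There are 200 camera calls.

### The job

The repair soles in the heater are ready, but heater and drawer are too hot for the gripper: lift the T-handled pull hook off its stand, catch the drawer's wire handle with it, and draw the spring-closed drawer out until its front face is in line with the brass pointer on the side rail. Only the hook may touch the heater or its drawer, and the jar, hammer and shoe last are to stay where they are. Finish still holding the hook, with the drawer held out at the pointer, so that I can take the soles out.

Things in the scene. Friction and masses are not known exactly. Their poses are not given: they have to be found in the camera images.
- hook: T-handled pull hook, about 0.15 kg. Origin: centre of its wooden cross handle, 24 (x) x 120 (y) x 26 (z) mm. An 8 mm steel stem runs from there along -z, ending in a toe along -x: tip 26 mm from the stem's axis, toe's upper side 127 to 132 mm and lowest point 140 mm below the origin. Hangs upright on the stand at the start, toe away from the post, frame parallel to the stand's.
- stand: fixed hook stand, origin on the bench below the hanging handle's centre (190 mm up). Post (16 mm) at x = 80 mm; two 8 mm prongs at y = +-32 mm, 173 mm high, run from it to x = -24 mm, with tips turned up to 189 mm. The handle's ends lie on them; between them (56 mm clear) both sides of the handle are free for fingers, and nothing stands above.
- heater: fixed bench heater, grey box 260 (x) x 340 (y) x 165 (z) mm, origin on the bench under the middle of its front, which faces -x; the drawer's front stands 25 mm proud of it. A side rail on its left (+y) runs out along -x at y = 160 mm, 32 to 52 mm high, to x = -175 mm.
- drawer (a joint): opening of the heater's drawer, m: 0 closed, grows as it is drawn out along the heater's -x; range 0 to 0.15. A spring shuts it again: about 2 N when closed, rising 25 N per m (about 4 N at 0.09), plus about 0.4 N friction.
- drawer_bar (a point): middle of the drawer's wire handle: an 8 mm rod 110 mm long along the heater's y, level, 85 mm above the bench, 60 mm in front of the drawer's face, carried by a rod at each end. The gap between rod and face is 56 mm deep (x) and 102 mm wide (y), open above and below. Moves with the drawer; axes as the heater's.
- drawer_face (a point): point on the middle of the drawer's front face, 85 mm above the bench; the steel front is 290 mm wide (y), 25 mm thick, from 35 to 121 mm high. Axes as the heater's. When it is in line with the pointer, this point's x in the index's frame is 0.
- index: fixed brass index clamped on the heater's side rail; its 3 mm thick upright blade (58 to 84 mm high) points to the left edge of the drawer's front. Origin on the bench below the pointer's line; axes as the heater's; it stands 60 to 120 mm in front of the closed drawer's face.
- cement_jar: cement jar, 72 mm across, 85 mm tall, origin under its centre; leave alone.
- hammer: hammer lying on the bench, 250 mm long; leave alone.
- last: green plastic shoe last, 240 mm long (x), 90 mm tall, origin under its middle; leave alone.
There are look-alikes about, which are no part of the job. Several things have the shape of the hook; the one meant has the colours described above.

How it is judged:
By the outcome, as a careful person would: the job done as asked, in the order asked, and still so for the second after the job is handed in, while the arm keeps its last pose, push and grip.
It also fails if it takes over 48 s, if anything falls off the work surface, if the arm or the gripper's body presses on something with over 40 N, if the wrist force passes 120 N, or if a joint passes its speed limit or range.

## Working session

There is one attempt and no reset: what is moved stays moved. The work goes in short steps, Python scripts to look and compute and a tool call to move; the robot and the scene stay as the last step left them, time stands still between calls to the robot, and variables do not carry over. Pictures are saved under pics/ and viewed, at most 10 in all, crops included, and the job is handed in when it is done.

Besides the shell and the picture viewer there is one more tool, called after "Emit:" in YAML: its name, and indented under it one key for each argument. apply_moves: Moves the arm, as the interface text tells. Its arguments: {"type":"object","properties":{"moves":{"type":"array"}},"required":["moves"]}

```bash
mkdir -p pics; ls
cat > h.py <<'E'
import numpy as np, cv2, sys
from bench import ctrl
from scipy.spatial.transform import Rotation as R
def T_of(name):
    p=ctrl.camera_params(name)
    if 'cam_to_world' in p: return p,np.array(p['cam_to_world'])
    o=ctrl.get_obs(); q=o['eef_rot']; T=np.eye(4)
    T[:3,:3]=R.from_quat([q[1],q[2],q[3],q[0]]).as_matrix(); T[:3,3]=o['eef_pos']
    return p,T@np.array(p['mount'])
def cloud(name):
    p,T=T_of(name); im,d=ctrl.camera(name)
    v,u=np.mgrid[:420,:560]
    n=cv2.undistortPoints(np.stack([u,v],-1).reshape(-1,1,2).astype(float),np.array(p['K']),np.array(p['dist'])).reshape(420,560,2)
    P=np.concatenate([n*d[...,None],d[...,None]],-1)@T[:3,:3].T+T[:3,3]
    P[d==0]=np.nan
    return im,P
def save(im,f): cv2.imwrite('pics/'+f,im[...,::-1])
E
python3 - <<'E'
from h import *
o=ctrl.get_obs();print(o)
a,P=cloud('scene');b,Q=cloud('side')
np.savez('c0.npz',a=a,P=P,b=b,Q=Q)
save(a,'scene0.png');save(b,'side0.png')
for c,X in(('scene',P),('side',Q)):
  for n in('hook','stand','heater','drawer','index','drawer_bar'):
    for r in ctrl.outline_of(c,n)[:4]:
      g=r['region'];print(c,n,round(r['score'],2),np.round(r['position']),g.sum(),np.round(np.nanmedian(X[g],0),3),np.round(np.nanpercentile(X[g],2,axis=0),3),np.round(np.nanpercentile(X[g],98,axis=0),3))
E
```

```text
pics
{'time_s': 0.0, 'q': array([-2.06290193e-01,  1.81511668e-01,  1.60800795e+00, -3.61852823e-05,
        1.35380084e+00, -2.06306066e-01]), 'dq': array([ 0.00076523, -0.00041729,  0.00129971,  0.00062476,  0.00083321,
       -0.00027197]), 'joint_efforts': array([ 3.41415571e-04, -4.44869328e+01, -3.51340663e+01, -2.51131587e-04,
        9.11703974e-03,  3.43231875e-05]), 'eef_pos': array([5.74447249e-01, 1.27303710e-04, 2.30400700e-01]), 'eef_rot': array([-7.13378192e-04,  7.07098140e-01,  7.07114894e-01, -4.87572053e-04]), 'wrist_force': array([-0.13867706, -0.21268122,  0.1765269 ]), 'torque': array([ 0.00470665, -0.01411543,  0.06161104]), 'grasp_force': 0.0, 'opening': 0.9987180765822704}
scene hook 0.98 [177. 216.] 402 [ 0.486 -0.378  0.201] [ 0.466 -0.433  0.096] [ 0.493 -0.322  0.209]
scene hook 0.58 [227. 309.] 465 [ 0.746 -0.287  0.022] [ 0.679 -0.331  0.001] [ 0.793 -0.18   0.032]
scene stand 0.64 [187. 258.] 1511 [ 0.542 -0.375  0.013] [ 0.454 -0.436  0.004] [ 0.598 -0.315  0.172]
scene heater 0.81 [377. 266.] 12151 [0.839 0.153 0.164] [0.664 0.002 0.011] [0.936 0.338
[... 471 characters left out ...]
.336 0.171]
scene drawer_bar 0.41 [385. 204.] 72 [0.53  0.318 0.056] [ 0.493  0.31  -0.001] [0.539 0.353 0.087]
side hook 0.78 [289. 202.] 224 [ 0.725 -0.275  0.015] [ 0.531 -0.327 -0.004] [0.788 0.008 0.243]
side hook 0.7 [350. 182.] 103 [ 0.599 -0.541  0.016] [ 0.561 -0.568  0.   ] [ 0.624 -0.52   0.026]
side hook 0.68 [354. 172.] 196 [ 0.475 -0.352  0.191] [ 0.464 -0.695  0.002] [ 0.667 -0.308  0.204]
side stand 0.57 [339. 210.] 981 [ 0.536 -0.364  0.009] [ 0.448 -0.575 -0.004] [ 0.663 -0.305  0.174]
side drawer 0.83 [219. 253.] 1993 [0.646 0.194 0.088] [0.589 0.036 0.037] [0.684 0.316 0.122]
side drawer_bar 0.83 [219. 253.] 2037 [0.646 0.192 0.088] [0.584 0.035 0.037] [0.684 0.316 0.122]
```

View pics/scene0.png

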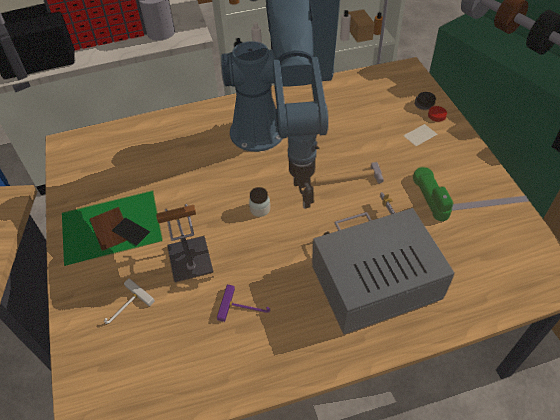

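View pics/side0.png

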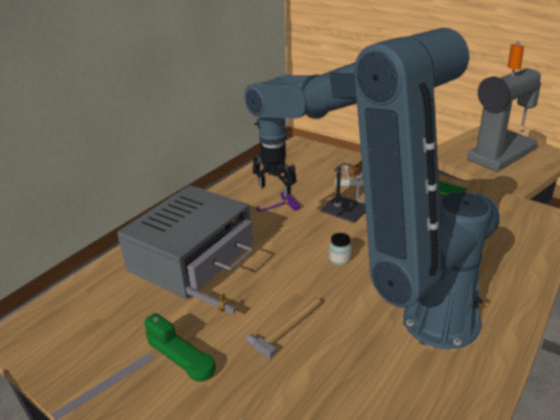

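Scene view: the wooden-handled hook hangs on the stand at about (177,212). The look-alikes are a white hook on the bench at (138,292) and a purple one at (227,302). I choose the hanging wooden one. The drawer bar is at about (350,216), the brass index at (388,201), the jar at (259,202), the hammer at (345,180) and the last at (432,195).

Run:
```python
from h import *
z=np.load('c0.npz');a,P,b,Q=z['a'],z['P'],z['b'],z['Q']
def rect(pts): 
    r=cv2.minAreaRect((pts*1000).astype(np.float32)); return r, np.round(cv2.boxPoints(r)).tolist()
v,u=np.mgrid[:420,:560]
def sel(X,lo,hi): return np.all((X>lo)&(X<hi),-1)
m=sel(P,[.6,-.05,.155],[1.05,.45,.18]); print('heater top',rect(P[m][:,:2]),np.nanmedian(P[m][:,2]))
for nm,X,I in(('scene',P,a),('side',Q,b)):
  m=sel(X,[.42,-.46,.185],[.52,-.28,.22]); print(nm,'handle',m.sum(),rect(X[m][:,:2]),np.percentile(X[m][:,2],[5,50,95]))
  m=sel(X,[.45,-.45,.165],[.65,-.28,.18]);print('prongs',m.sum(),X[m].mean(0))
  m=sel(X,[.5,-.45,.03],[.65,-.28,.16]);print('post',m.sum(),np.median(X[m],0))
  m=sel(X,[.45,.02,.075],[.625,.25,.1]);print('bar',m.sum(),rect(X[m][:,:2]),np.median(X[m],0))
  m=sel(X,[.45,.28,.06],[.6,.38,.095]);print('index',m.sum(),rect(X[m][:,:2]),np.median(X[m],0))
  m=sel(X,[.60,.0,.05],[.72,.35,.11])
  if m.sum()>50: 
    q=X[m]; l=cv2.fitLine(q[:,:2].astype(np.float32),cv2.DIST_HUBER,0,.001,.001).ravel();print('face',m.sum(),l,np.degrees(np.arctan2(l[1],l[0])),np.percentile(q,[2,98],axis=0))
m=sel(P,[.40,-.46,.04],[.50,-.28,.14]);print('stem?',m.sum(),np.median(P[m],0))
c=cv2.resize(a[170:340,70:300],None,fx=3.4,fy=3.4,interpolation=cv2.INTER_CUBIC);
save(c[:600],'crop1.png')
```

```text
heater top (((796.8876342773438, 172.63717651367188), (274.9725341796875, 345.2550354003906), 2.2445225715637207), [[653.0, 340.0], [666.0, -5.0], [941.0, 6.0], [928.0, 351.0]]) 0.16529704894468988
scene handle 373 (((471.2300720214844, -377.8553161621094), (48.338165283203125, 118.8511962890625), 0.27920541167259216), [[447.0, -319.0], [447.0, -437.0], [496.0, -437.0], [495.0, -318.0]]) [0.18712079 0.2015653  0.20798643]
prongs 164 [ 0.53635004 -0.37673344  0.17545114]
post 128 [ 0.56416426 -0.37554992  0.09795185]
bar 119 (((602.1825561523438, 165.68789672851562), (116.56487274169922, 43.59954071044922), 89.83126831054688), [[580.0, 107.0], [624.0, 107.0], [624.0, 224.0], [581.0, 224.0]]) [0.58986574 0.16613019 0.08924141]
index 34 (((546.1713256835938, 316.7993469238281), (17.34598159790039, 80.58660125732422), 84.26934814453125), [[505.0, 312.0], [585.0, 304.0], [587.0, 321.0], [507.0, 329.0]]) [0.53008153 0.31916122 0.06784387]
face 66 [ 0.40797457 -0.9129933   0.66684735  0.07795966] -65.92233 [[6.02440228e-01 2.09741411e-04 5.23163096e-02]
 [7.18626116e-01 2.20776468e-01 1.031
[... 244 characters left out ...]
 107 [ 0.52288364 -0.35978519  0.17282052]
post 128 [ 0.55133089 -0.36688331  0.08902386]
bar 136 (((600.2635498046875, 170.58248901367188), (118.06532287597656, 49.27345275878906), 89.98114776611328), [[576.0, 112.0], [625.0, 112.0], [625.0, 230.0], [576.0, 230.0]]) [0.58606541 0.17942287 0.08617451]
index 35 (((525.7110595703125, 323.9221496582031), (8.496310234069824, 22.79051399230957), 5.5443339347839355), [[520.0, 335.0], [523.0, 312.0], [531.0, 313.0], [529.0, 336.0]]) [0.5273664  0.32492427 0.07303362]
face 1427 [0.01724261 0.99985135 0.6470179  0.21553355] 89.01202 [[0.61454021 0.03083006 0.05124018]
 [0.71463922 0.34485887 0.10883348]]
stem? 29 [ 0.4808989  -0.37826016  0.11182064]
```

View pics/crop1.png

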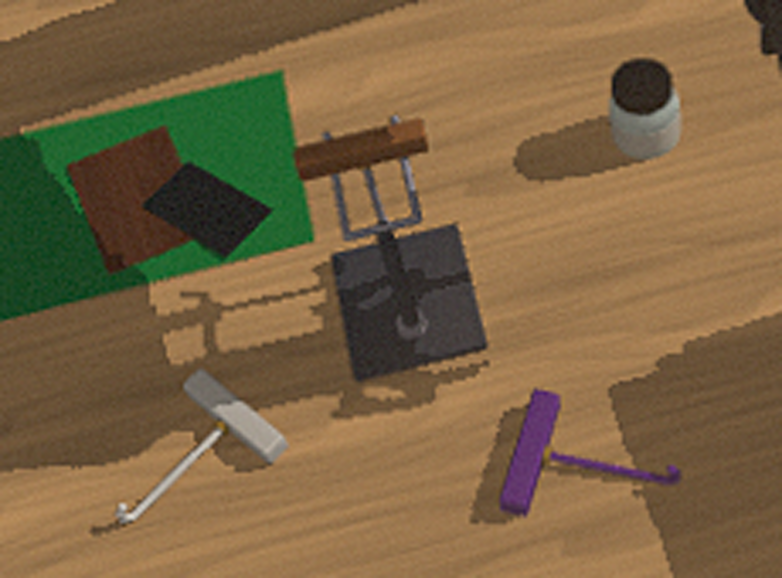

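The crop confirms the choice: a brown wooden cross handle hangs on the stand, while the white and purple look-alikes lie on the bench. I'll move above it.

Emit:
apply_moves:
  moves:
    - {"jaw":1,"offset":[-54,-13.5,-14],"rot":[0,0,0]}
    - {"jaw":1,"offset":[-54,-13.5,-14],"rot":[0,0,0]}
    - {"jaw":1,"offset":[-54,-13.5,-14],"rot":[0,0,0]}
    - {"jaw":1,"offset":[-54,-13.5,-14],"rot":[0,0,0]}
    - {"jaw":1,"offset":[-54,-13.5,-14],"rot":[0,0,0]}

```text
time_s: 1.32
eef_pos: [0.5069, -0.2717, 0.302]
eef_rot: [0.0, 0.707, 0.707, 0.0]
wrist_force: [0.9, 0.0, 0.3]
opening: 0.999
grasp_force: 0.0
```

Emit:
apply_moves:
  moves:
    - {"jaw":1,"offset":[-54,-13.5,-14],"rot":[0,0,0]}
    - {"jaw":1,"offset":[-54,-13.5,-14],"rot":[0,0,0]}
    - {"jaw":0.8,"offset":[0,0,0],"rot":[0,0,0]}
    - {"jaw":0.8,"offset":[0,0,0],"rot":[0,0,0]}
    - {"jaw":0.8,"offset":[0,0,0],"rot":[0,0,0]}

```text
time_s: 1.95
eef_pos: [0.4809, -0.3765, 0.3288]
eef_rot: [-0.0, 0.707, 0.708, 0.0]
wrist_force: [0.3, -0.1, -0.8]
opening: 0.799
grasp_force: 0.0
```

Run:
```python
from h import *
o=ctrl.get_obs();print(o['time_s'],o['eef_pos'],o['eef_rot'],o['q'])
w,W=cloud('wrist');save(w,'wrist1.png');np.savez('w1.npz',w=w,W=W)
for r in ctrl.outline_of('wrist','hook')[:2]:
  g=r['region'];q=W[g];q=q[(q[:,2]>.195)&(q[:,2]<.215)]
  print(r['score'],r['position'],len(q))
  if len(q)<20: continue
  R0=cv2.minAreaRect((q[:,:2]*1000).astype(np.float32));print(R0,np.median(q,0))
  l=cv2.fitLine(q[:,:2].astype(np.float32),cv2.DIST_HUBER,0,.001,.001).ravel();print(l,np.degrees(np.arctan2(l[1],l[0])))
  print(np.percentile(q,[3,97],axis=0))
```

```text
1.95 [ 0.48092947 -0.37647559  0.32882056] [-4.80655644e-04  7.06534134e-01  7.07678776e-01  1.89944215e-04] [-8.58424778e-01  1.99384752e-01  1.39029219e+00  3.07987738e-04
  1.55290243e+00 -8.60049210e-01]
0.91 [273.3, 187.6] 4428
((480.59173583984375, -375.7170715332031), (118.92170715332031, 23.937501907348633), 89.41071319580078) [ 0.4806803  -0.37038267  0.20253827]
[ 0.0106815   0.99994296  0.48049334 -0.3720179 ] 89.38798
[[ 0.46918407 -0.42989436  0.19935712]
 [ 0.4917802  -0.31923836  0.20399786]]
0.66 [341.5, 296.9] 0
```

View pics/wrist1.png

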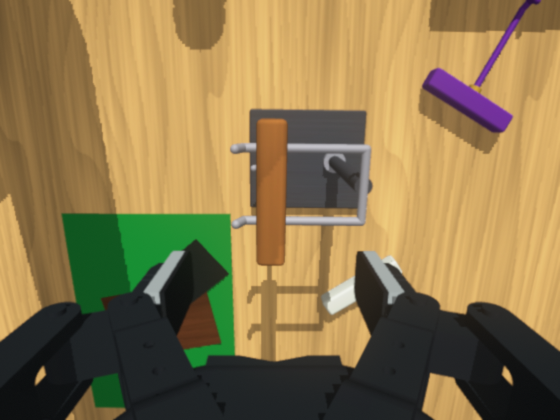

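The wrist view shows the wooden handle across the prongs at columns 258–287, rows 120–264. The white look-alike is at (360,285) and the purple one at (470,100). I'll check the prongs' y and compare it with the handle's.

Run:
```python
import numpy as np
z=np.load('w1.npz');W=z['W']
for r in(148,149,220,221,222,223):print(r,np.round(np.nanmedian(W[r,295:350],0),4))
print(W[120:266:6,272].round(4)[:, 1:])
```

```text
148 [ 0.5233 -0.3403  0.1768]
149 [ 0.5232 -0.3411  0.1769]
220 [ 0.5253 -0.4032  0.1766]
221 [ 0.5254 -0.404   0.1767]
222 [ 0.5254 -0.4049  0.177 ]
223 [ 0.5254 -0.4058  0.1769]
[[-0.3171  0.2016]
 [-0.3214  0.2027]
 [-0.3258  0.2031]
 [-0.3303  0.2022]
 [-0.3348  0.2026]
 [-0.3394  0.2019]
 [-0.3438  0.2036]
 [-0.3484  0.203 ]
 [-0.3534  0.2007]
 [-0.3575  0.2044]
 [-0.3627  0.2018]
 [-0.3674  0.2019]
 [-0.3721  0.2024]
 [-0.377   0.2024]
 [-0.3816  0.2033]
 [-0.3867  0.2027]
 [-0.3917  0.2026]
 [-0.3966  0.2031]
 [-0.4018  0.2028]
 [-0.4072  0.2018]
 [-0.4123  0.202 ]
 [-0.4173  0.2028]
 [-0.4231  0.2013]
 [-0.4281  0.2023]
 [-0.4336  0.202 ]]
```

Emit:
apply_moves:
  moves:
    - {"jaw":0.8,"offset":[2,0,40],"rot":[0,0,0.7]}
    - {"jaw":0.8,"offset":[0,0,45],"rot":[0,0,0]}
    - {"jaw":0.8,"offset":[0,0,40],"rot":[0,0,0]}
    - {"jaw":0.8,"offset":[0,0,25],"rot":[0,0,0]}
    - {"jaw":0.8,"offset":[0,0,11],"rot":[0,0,0]}

```text
time_s: 2.68
eef_pos: [0.4803, -0.3744, 0.1665]
eef_rot: [-0.001, 0.711, 0.703, 0.0]
wrist_force: [0.4, -0.5, 0.3]
opening: 0.8
grasp_force: 0.0
```

Emit:
apply_moves:
  moves:
    - {"jaw":0.8,"offset":[0,0,0],"rot":[0,0,0]}
    - {"jaw":0,"offset":[0,0,0],"rot":[0,0,0]}
    - {"jaw":0,"offset":[0,0,0],"rot":[0,0,0]}
    - {"jaw":0,"offset":[0,0,0],"rot":[0,0,0]}
    - {"jaw":0,"offset":[0,0,0],"rot":[0,0,0]}

```text
time_s: 3.3
eef_pos: [0.4809, -0.3766, 0.1696]
eef_rot: [0.001, 0.711, 0.703, -0.0]
wrist_force: [-1.4, 0.5, 6.4]
opening: 0.273
grasp_force: 58.9
```

Emit:
apply_moves:
  moves:
    - {"jaw":0,"offset":[0,0,0],"rot":[0,0,0]}
    - {"jaw":0,"offset":[0,0,0],"rot":[0,0,0]}
    - {"jaw":0,"offset":[0,0,-5],"rot":[0,0,0]}
    - {"jaw":0,"offset":[0,0,-10],"rot":[0,0,0]}
    - {"jaw":0,"offset":[0,0,-20],"rot":[0,0,0]}

```text
time_s: 3.92
eef_pos: [0.48, -0.3754, 0.2032]
eef_rot: [-0.001, 0.711, 0.703, 0.0]
wrist_force: [-0.2, 0.5, -0.9]
opening: 0.27
grasp_force: 58.8
```

Emit:
apply_moves:
  moves:
    - {"jaw":0,"offset":[0,0,-30],"rot":[0,0,0]}
    - {"jaw":0,"offset":[0,0,-45],"rot":[0,0,0]}
    - {"jaw":0,"offset":[0,0,-45],"rot":[0,0,0]}
    - {"jaw":0,"offset":[0,0,-10],"rot":[0,0,0]}
    - {"jaw":0,"offset":[30,0,0],"rot":[0,0,0]}

```text
time_s: 4.55
eef_pos: [0.4807, -0.3472, 0.3343]
eef_rot: [0.001, 0.712, 0.702, -0.0]
wrist_force: [0.2, 0.9, -2.1]
opening: 0.273
grasp_force: 59.0
```

Emit:
apply_moves:
  moves:
    - {"jaw":0,"offset":[50,0,0],"rot":[0,0,0]}
    - {"jaw":0,"offset":[55,0,0],"rot":[0,0,0]}
    - {"jaw":0,"offset":[55,0,0],"rot":[0,0,0]}
    - {"jaw":0,"offset":[55,0,0],"rot":[0,0,0]}
    - {"jaw":0,"offset":[55,0,0],"rot":[0,0,0]}

```text
time_s: 5.18
eef_pos: [0.4835, -0.0741, 0.3326]
eef_rot: [-0.001, 0.712, 0.703, -0.0]
wrist_force: [0.8, -0.0, -1.3]
opening: 0.273
grasp_force: 59.0
```

Emit:
apply_moves:
  moves:
    - {"jaw":0,"offset":[55,0,0],"rot":[0,0,0]}
    - {"jaw":0,"offset":[55,0,0],"rot":[0,0,0]}
    - {"jaw":0,"offset":[55,0,0],"rot":[0,0,0]}
    - {"jaw":0,"offset":[55,0,0],"rot":[0,0,0]}
    - {"jaw":0,"offset":[30,0,0],"rot":[0,0,0]}

```text
time_s: 5.8
eef_pos: [0.4862, 0.1765, 0.3326]
eef_rot: [-0.001, 0.711, 0.704, -0.0]
wrist_force: [0.1, -0.2, -3.3]
opening: 0.273
grasp_force: 59.0
```

Run:
```python
from h import *
o=ctrl.get_obs();print(o['time_s'],o['eef_pos'],o['eef_rot'],o['opening'],o['wrist_force'])
for n in('wrist','scene','side'):
  w,W=cloud(n);save(w,n+'2.png');np.savez(n+'2.npz',w=w,W=W)
# montage
ims=[cv2.imread(f'pics/{n}2.png') for n in('wrist','side')]
m=np.hstack([ims[0],ims[1][120:330,140:420].repeat(2,0).repeat(2,1)])
cv2.imwrite('pics/m2.png',cv2.resize(m,(800,300)))
```

```text
5.8 [0.48622105 0.17647228 0.33255996] [-5.77784459e-04  7.10587922e-01  7.03608052e-01 -4.25017900e-04] 0.2734954790055274 [ 0.13507878 -0.1746804  -3.27685833]
```

View pics/m2.png

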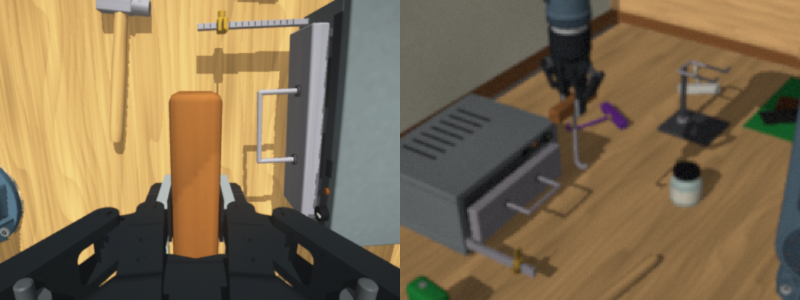

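The left half (wrist) shows the handle gripped squarely, the wire handle at about (260,125) and the brass index at (222,20). The right half (side) shows the hook upright with its toe toward the robot. Next I'll fit the bar, face, index and hook stem.

```bash
cat > fit.py <<'E'
from h import *
def sel(X,lo,hi): return np.all((X>lo)&(X<hi),-1)
def line(q):
    l=cv2.fitLine(q[:,:2].astype(np.float32),cv2.DIST_HUBER,0,.0005,.001).ravel(); d=l[:2]*np.sign(l[1])
    return np.round(np.r_[l[2:]*1000, np.degrees(np.arctan2(d[1],d[0]))],1)
E
python3 - <<'E'
from fit import *
for n in('wrist','side','scene'):
  X=np.load(n+'2.npz')['W']; w=np.load(n+'2.npz')['w'].astype(int)
  m=sel(X,[.57,.09,.082],[.598,.24,.1]);print(n,'bar',m.sum(),line(X[m]),np.percentile(X[m],[2,50,98],axis=0).round(4).tolist())
  m=sel(X,[.625,.02,.114],[.69,.33,.126]);print('facetop',m.sum()); 
  if m.sum()>20:
    q=X[m];e=[];
    for y in np.arange(.04,.32,.02):
      s=q[abs(q[:,1]-y)<.01]
      if len(s)>5:e.append([np.percentile(s[:,0],3),y])
    e=np.array(e);print('face edge',line(e),e.round(4).tolist())
  m=sel(X,[.625,.02,.04],[.69,.33,.11]);print('front',m.sum(),line(X[m]) if m.sum()>20 else '')
  brass=(w[...,0]-w[...,2]>70)&(w[...,0]>130)
  m=sel(X,[.48,.28,.054],[.57,.36,.1])&brass;print('index',m.sum())
  if m.sum()>3:print(np.percentile(X[m],[3,50,97],axis=0).round(4).tolist(),line(X[m]))
  m=sel(X,[.44,.12,.18],[.53,.22,.33]);print('stem',m.sum(),np.median(X[m],0).round(4) if m.any() else '')
  m=sel(X,[.52,.31,.0],[.7,.345,.054])&sel(X,[.4,.2,.045],[.7,.4,.056]);print('rail top',m.sum(),line(X[m]) if m.sum()>20 else '')
  m=sel(X,[.6,-.1,.16],[1.05,.45,.17]);q=X[m];e=[]
  for y in np.arange(.02,.34,.02):
      s=q[abs(q[:,1]-y)<.008]
      if len(s)>5:e.append([np.percentile(s[:,0],2),y])
  e=np.array(e)
  if len(e)>4: print('heater front edge',line(e),len(e))
E
```

```text
wrist bar 828 [587.3 192.1  92.4] [[0.5833, 0.1117, 0.0847], [0.5884, 0.1747, 0.0882], [0.5963, 0.2249, 0.0902]]
facetop 6900
face edge [648.3 172.   92.5] [[0.6539, 0.04], [0.6533, 0.06], [0.6523, 0.08], [0.6515, 0.1], [0.6506, 0.12], [0.6497, 0.14], [0.649, 0.16], [0.6482, 0.18], [0.6471, 0.2], [0.6458, 0.22], [0.6452, 0.24], [0.6447, 0.26], [0.6436, 0.28], [0.6427, 0.3], [0.6428, 0.32]]
front 6413 [648.8 166.5  92.4]
index 236
[[0.5237, 0.3149, 0.058], [0.5299, 0.3248, 0.0602], [0.5379, 0.334, 0.0846]] [529.9 324.5  99. ]
stem 0 
rail top 1160 [582.9 326.9   2.4]
heater front edge [673.  184.   92.4] 16
side bar 97 [582.6 183.2  91.8] [[0.5772, 0.1127, 0.0821], [0.5831, 0.18, 0.087], [0.5972, 0.2266, 0.0921]]
facetop 541
face edge [642.1 202.   91.8] [[0.6489, 0.04], [0.6458, 0.06], [0.6454, 0.08], [0.6464, 0.1], [0.6436, 0.12], [0.6431, 0.14], [0.645, 0.16], [0.6429, 0.18], [0.6428, 0.2], [0.6412, 0.22], [0.6415, 0.24], [0.6387, 0.26], [0.6381, 0.28], [0.6394, 0.3], [0.6387, 0.32]]
front 1260 [646.  153.5  91. ]
index 5
[[0.5226, 0.3339, 0.0545], [0.5236, 0.3365, 0.0576], [0.5283, 0.3377, 0.0598]] [524.6 336.  155.1]
stem 125 [0.4804 0.1808 0.2606]
rail top 174 [6.068e+02 3.309e+02 5.000e-01]
heater front edge [672.1 146.   92.1] 16
scene bar 84 [587.5 177.   92.2] [[0.5807, 0.1094, 0.0834], [0.5879, 0.1681, 0.089], [0.5963, 0.2192, 0.0947]]
facetop 0
front 0 
index 10
[[0.5232, 0.3151, 0.0589], [0.5284, 0.3224, 0.0657], [0.5381, 0.331, 0.0825]] [530.1 322.9 133.9]
stem 65 [0.4859 0.1751 0.271 ]
rail top 48 [556.  322.5   1.6]
heater front edge [677.8 170.   92.5] 16
```

Measured heater yaw is +2.4°, bar centre is about (0.588, 0.169), and the face is at x = 0.648 there. That agrees with the given 60 mm. The face has about 112 mm to travel to the index. I'll move the hook above the gap.

Emit:
apply_moves:
  moves:
    - {"jaw":0,"offset":[0,0,0],"rot":[0,0,-3]}
    - {"jaw":0,"offset":[-4,36,0],"rot":[0,0,0]}
    - {"jaw":0,"offset":[-4,45,0],"rot":[0,0,0]}
    - {"jaw":0,"offset":[-4,45,0],"rot":[0,0,0]}
    - {"jaw":0,"offset":[-1,19,0],"rot":[0,0,0]}

```text
time_s: 6.58
eef_pos: [0.6344, 0.1644, 0.3319]
eef_rot: [-0.0, 0.694, 0.72, -0.001]
wrist_force: [-0.9, 1.2, -1.3]
opening: 0.275
grasp_force: 59.7
```

Emit:
apply_moves:
  moves:
    - {"jaw":0,"offset":[0,0,0],"rot":[0,0,0]}
    - {"jaw":0,"offset":[0,0,0],"rot":[0,0,0]}
    - {"jaw":0,"offset":[0,0,25],"rot":[0,0,0]}
    - {"jaw":0,"offset":[0,0,20],"rot":[0,0,0]}
    - {"jaw":0,"offset":[0,0,10],"rot":[0,0,0]}

```text
time_s: 7.2
eef_pos: [0.6314, 0.1668, 0.2767]
eef_rot: [-0.001, 0.693, 0.721, -0.001]
wrist_force: [-0.1, 0.1, -2.1]
opening: 0.267
grasp_force: 59.6
```

Run:
```python
from fit import *
o=ctrl.get_obs();p=o['eef_pos'];print(o['time_s'],p,o['eef_rot'],np.degrees(2*np.arctan2(o['eef_rot'][2],o['eef_rot'][1])))
for n in('scene','side'):
  w,X=cloud(n);save(w,n+'3.png')
  m=sel(X,[p[0]-.05,p[1]-.05,.14],[p[0]+.04,p[1]+.05,.265]);print(n,'hook',m.sum())
  for z in np.arange(.14,.26,.02):
    s=X[m&(abs(X[...,2]-z)<.01)]
    if len(s):print(round(z,2),len(s),np.median(s,0).round(4))
a=cv2.imread('pics/scene3.png')[150:290,290:470];b=cv2.imread('pics/side3.png')[130:270,150:330]
cv2.imwrite('pics/m3.png',cv2.resize(np.hstack([a,b]),(800,311),interpolation=cv2.INTER_CUBIC))
```

```text
7.2 [0.63143617 0.16679276 0.27667565] [-0.00078844  0.69269661  0.72122811 -0.00089036] 92.3120225713734
scene hook 73
0.16 21 [0.6233 0.1665 0.1653]
0.18 11 [0.6318 0.1624 0.18  ]
0.2 10 [0.633  0.1617 0.201 ]
0.22 13 [0.632  0.1621 0.2182]
0.24 10 [0.6323 0.1613 0.24  ]
side hook 220
0.14 46 [0.6689 0.1795 0.1447]
0.16 99 [0.6684 0.1703 0.1592]
0.18 17 [0.6251 0.1702 0.1794]
0.2 16 [0.6259 0.1703 0.2008]
0.22 16 [0.6254 0.1699 0.2189]
0.24 15 [0.6273 0.1706 0.2408]
```

View pics/m3.png

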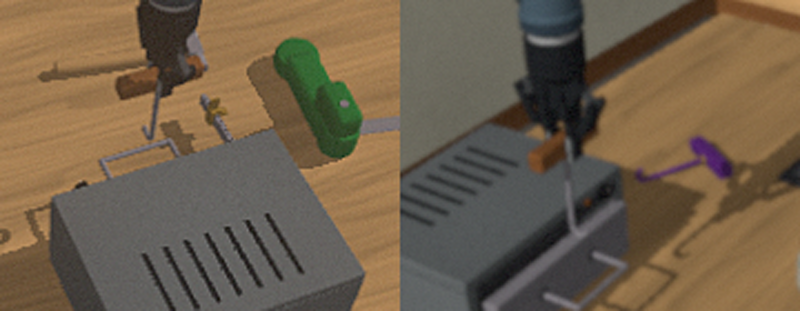

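The hook is upright above the gap, its stem axis at about (0.630, 0.166). The left half shows the toe over the gap in front of the face, and the right half shows the stem just ahead of the face plane. Now I'll lower it.

Emit:
apply_moves:
  moves:
    - {"jaw":0,"offset":[0,0,15],"rot":[0,0,0]}
    - {"jaw":0,"offset":[0,0,15],"rot":[0,0,0]}
    - {"jaw":0,"offset":[0,0,15],"rot":[0,0,0]}
    - {"jaw":0,"offset":[0,0,10],"rot":[0,0,0]}
    - {"jaw":0,"offset":[0,0,0],"rot":[0,0,0]}

```text
time_s: 7.92
eef_pos: [0.632, 0.1667, 0.2218]
eef_rot: [-0.001, 0.693, 0.721, -0.001]
wrist_force: [0.4, -0.3, -1.9]
opening: 0.277
grasp_force: 59.6
```

Emit:
apply_moves:
  moves:
    - {"jaw":0,"offset":[0,0,10],"rot":[0,0,0]}
    - {"jaw":0,"offset":[0,0,15],"rot":[0,0,0]}
    - {"jaw":0,"offset":[0,0,20],"rot":[0,0,0]}
    - {"jaw":0,"offset":[0,0,15],"rot":[0,0,0]}
    - {"jaw":0,"offset":[0,0,7],"rot":[0,0,0]}

```text
time_s: 8.55
eef_pos: [0.6317, 0.1667, 0.1542]
eef_rot: [-0.001, 0.693, 0.721, -0.001]
wrist_force: [-0.1, 0.3, -2.5]
opening: 0.27
grasp_force: 59.6
```

Run:
```python
from fit import *
o=ctrl.get_obs();p=o['eef_pos'];print(o['time_s'],p,o['wrist_force'],o['torque'],o['opening'])
for n in('scene','side'):
  w,X=cloud(n);save(w,n+'4.png')
a=cv2.imread('pics/scene4.png')[150:290,290:470];b=cv2.imread('pics/side4.png')[130:270,150:330]
cv2.imwrite('pics/m4.png',cv2.resize(np.hstack([a,b]),(800,311),interpolation=cv2.INTER_CUBIC))
```

```text
8.55 [0.63174978 0.16669412 0.15422014] [-0.09071912  0.34891134 -2.51007044] [0.00108307 0.02087198 0.02886748] 0.27027080737519554
```

View pics/m4.png

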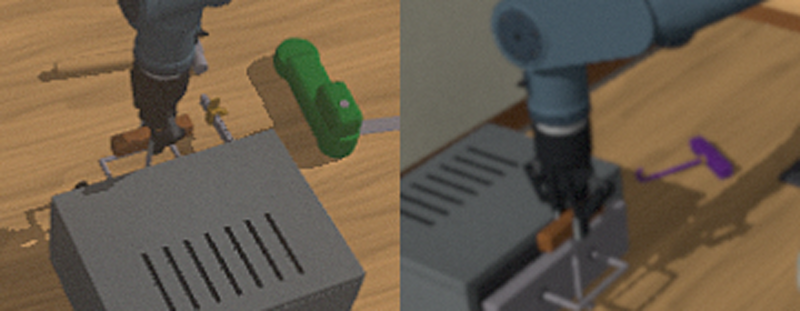

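In both halves the stem stands between the bar and the face. I'll draw it gently.

Emit:
apply_moves:
  moves:
    - {"jaw":0,"offset":[0,-15,0],"rot":[0,0,0]}
    - {"jaw":0,"offset":[0,-12,0],"rot":[0,0,0]}
    - {"jaw":0,"offset":[0,-8,0],"rot":[0,0,0]}
    - {"jaw":0,"offset":[0,-8,0],"rot":[0,0,0]}
    - {"jaw":0,"offset":[0,-10,0],"rot":[0,0,0]}

```text
time_s: 9.28
eef_pos: [0.5803, 0.1647, 0.1569]
eef_rot: [0.001, 0.693, 0.721, 0.001]
wrist_force: [3.2, -1.0, -1.3]
opening: 0.274
grasp_force: 59.7
```

Emit:
apply_moves:
  moves:
    - {"jaw":0,"offset":[0,-12,0],"rot":[0,0,0]}
    - {"jaw":0,"offset":[0,-12,0],"rot":[0,0,0]}
    - {"jaw":0,"offset":[0,-12,0],"rot":[0,0,0]}
    - {"jaw":0,"offset":[0,-12,0],"rot":[0,0,0]}
    - {"jaw":0,"offset":[0,-8,0],"rot":[0,0,0]}

```text
time_s: 9.9
eef_pos: [0.5231, 0.1624, 0.1565]
eef_rot: [0.0, 0.693, 0.721, 0.0]
wrist_force: [4.5, -0.0, -0.5]
opening: 0.272
grasp_force: 59.9
```

Emit:
apply_moves:
  moves:
    - {"jaw":0,"offset":[0,-10,0],"rot":[0,0,0]}
    - {"jaw":0,"offset":[0,-10,0],"rot":[0,0,0]}
    - {"jaw":0,"offset":[0,-4,0],"rot":[0,0,0]}
    - {"jaw":0,"offset":[0,0,0],"rot":[0,0,0]}
    - {"jaw":0,"offset":[0,0,0],"rot":[0,0,0]}

```text
time_s: 10.52
eef_pos: [0.4997, 0.1615, 0.1561]
eef_rot: [-0.0, 0.693, 0.721, -0.0]
wrist_force: [4.3, 0.0, -1.1]
opening: 0.272
grasp_force: 59.8
```

```bash
cat > m.py <<'E'
from fit import *
tag=sys.argv[1]
o=ctrl.get_obs();p=o['eef_pos'];print(o['time_s'],p,o['wrist_force'],o['torque'],o['opening'])
n0=np.array([.99912,.04188])
for n in('wrist','side','scene'):
  w,X=cloud(n);save(w,n+tag+'.png');wi=w.astype(int)
  U=X[...,:2]@n0; V=X[...,1]*n0[0]-X[...,0]*n0[1]  # heater axes
  brass=(wi[...,0]-wi[...,2]>60)&(wi[...,0]>110)
  for lo,hi in((.064,.09),):
    m=sel(X,[.48,.29,lo],[.57,.37,hi])&brass
    if m.any(): print(n,'blade U',m.sum(),np.percentile(U[m],[5,25,50,75,95]).round(4),np.percentile(X[m][:,2],[5,95]).round(3))
  f=sel(X,[.50,.02,.045],[.69,.33,.112])&(U<.68)&(V>.16)&(V<.30)&~brass
  if f.sum()>50:
    h,e=np.histogram(U[f],np.arange(.5,.69,.002));k=h.argmax();s=U[f&(abs(U-e[k]-.001)<.004)];print(n,'front face U',len(s),np.median(s).round(4))
  t=sel(X,[.5,.02,.115],[.69,.33,.126])&(V>.20)&(V<.31)
  if t.sum()>50: print(n,'top U',t.sum(),np.percentile(U[t],[2,5,50,98]).round(4))
E
python3 m.py 5
```

```text
10.525 [0.49970882 0.16147554 0.15609105] [ 4.26720744  0.04812308 -1.11241872] [ 0.07204295 -0.98604405  0.02360691] 0.27198299384697566
wrist front face U 4782 0.5603
wrist top U 6531 [0.5601 0.5605 0.5712 0.5836]
side front face U 478 0.5572
side top U 206 [0.5554 0.5564 0.5672 0.6791]
scene blade U 1 [0.5369 0.5369 0.5369 0.5369 0.5369] [0.081 0.081]
scene front face U 360 0.5823
scene top U 153 [0.5578 0.5593 0.5727 0.5865]
```

Run:
```python
from fit import *
n0=np.array([.99912,.04188])
for n in('wrist2','scene2','side2'):
  z=np.load(n+'.npz');X=z['W'];wi=z['w'].astype(int);U=X[...,:2]@n0
  g=sel(X,[.48,.28,.054],[.58,.36,.1])
  for lo,hi in((.056,.064),(.066,.078),(.078,.09)):
    m=g&(X[...,2]>lo)&(X[...,2]<hi)
    if m.any():
      v,u=np.where(m);print(n,lo,m.sum(),np.percentile(U[m],[5,50,95]).round(4),np.percentile(X[m][:,1],[5,95]).round(3),u.min(),u.max(),v.min(),v.max())
a=cv2.imread('pics/wrist2.png')[0:70,260:400];b=cv2.imread('pics/wrist5.png')
cv2.imwrite('pics/m5.png',np.hstack([cv2.resize(a,(400,200),interpolation=cv2.INTER_CUBIC),cv2.resize(b,(400,300))[:200]]) if 0 else np.hstack([cv2.copyMakeBorder(cv2.resize(a,(400,200),interpolation=cv2.INTER_CUBIC),0,100,0,0,cv2.BORDER_CONSTANT),cv2.resize(b,(400,300))]))
```

```text
wrist2 0.056 199 [0.5369 0.5413 0.551 ] [0.315 0.333] 305 319 24 44
wrist2 0.066 25 [0.5431 0.5432 0.5454] [0.313 0.329] 312 315 26 43
wrist2 0.078 61 [0.543  0.5439 0.5457] [0.314 0.329] 312 316 23 41
scene2 0.056 15 [0.5381 0.548  0.5656] [0.311 0.331] 383 390 197 209
scene2 0.066 8 [0.5391 0.5413 0.5492] [0.311 0.326] 384 389 196 199
scene2 0.078 11 [0.5376 0.542  0.5462] [0.309 0.327] 384 388 193 197
side2 0.056 27 [0.5327 0.5382 0.5466] [0.318 0.337] 218 226 298 305
side2 0.066 18 [0.5382 0.541  0.5438] [0.314 0.331] 220 224 294 300
side2 0.078 9 [0.5379 0.54   0.5426] [0.316 0.33 ] 220 224 293 296
```

View pics/m5.png

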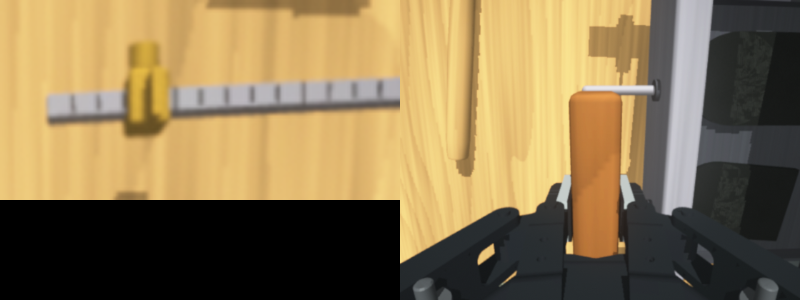

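The wrist view shows the drawer held open, its face edge at about column 655 and the stem behind the bar. The index blade is at 0.544 along the heater axis and the face is at 0.560, so about 16 mm remains.

Emit:
apply_moves:
  moves:
    - {"jaw":0,"offset":[0,-6,0],"rot":[0,0,0]}
    - {"jaw":0,"offset":[0,-6,0],"rot":[0,0,0]}
    - {"jaw":0,"offset":[0,-4,0],"rot":[0,0,0]}
    - {"jaw":0,"offset":[0,0,0],"rot":[0,0,0]}
    - {"jaw":0,"offset":[0,0,0],"rot":[0,0,0]}

```text
time_s: 11.3
eef_pos: [0.4839, 0.1608, 0.1562]
eef_rot: [-0.0, 0.693, 0.721, -0.0]
wrist_force: [4.2, 0.8, -1.9]
opening: 0.272
grasp_force: 59.8
```

```bash
python3 m.py 6
python3 - <<'E'
import cv2,numpy as np
a=cv2.imread('pics/side6.png')[220:330,150:290];b=cv2.imread('pics/scene6.png')[170:280,320:460]
cv2.imwrite('pics/m6.png',cv2.resize(np.hstack([a,b]),(800,314),interpolation=cv2.INTER_CUBIC))
E
```

```text
11.3 [0.48386495 0.1607902  0.1562359 ] [ 4.17555179  0.83143727 -1.89258094] [ 0.10146873 -1.07586303 -0.03510027] 0.2722721140451836
wrist front face U 4797 0.5445
wrist top U 6534 [0.5443 0.5447 0.5554 0.5679]
side front face U 509 0.5413
side top U 209 [0.539  0.5401 0.5508 0.6781]
scene blade U 2 [0.54   0.5406 0.5414 0.5421 0.5427] [0.08  0.089]
scene front face U 356 0.5666
scene top U 140 [0.5416 0.5432 0.5565 0.5703]
```

View pics/m6.png

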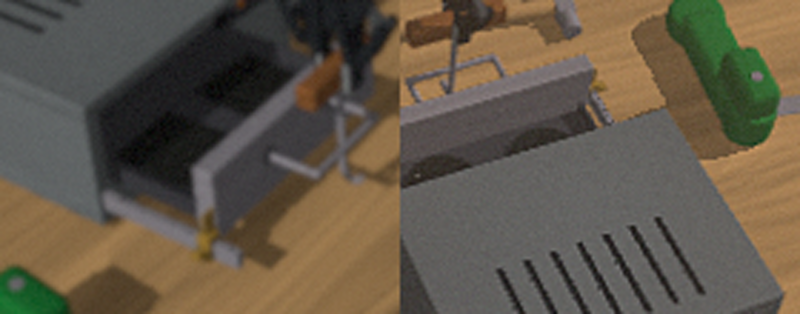

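The side view shows the drawer's front level with the brass blade, and the hook still holds the bar. A half-millimetre trim and a hold check come next.

Emit:
apply_moves:
  moves:
    - {"jaw":0,"offset":[0,-0.5,0],"rot":[0,0,0]}
    - {"jaw":0,"offset":[0,0,0],"rot":[0,0,0]}
    - {"jaw":0,"offset":[0,0,0],"rot":[0,0,0]}
    - {"jaw":0,"offset":[0,0,0],"rot":[0,0,0]}
    - {"jaw":0,"offset":[0,0,0],"rot":[0,0,0]}

```text
time_s: 12.08
eef_pos: [0.4835, 0.1608, 0.1563]
eef_rot: [0.0, 0.693, 0.721, 0.0]
wrist_force: [4.4, 0.5, -3.1]
opening: 0.27
grasp_force: 59.6
```

```bash
python3 m.py 7 && python3 -c "
from bench import ctrl
print(ctrl.hand_in())"
```

```text
12.075 [0.48347221 0.16079185 0.15627042] [ 4.37713796  0.54380721 -3.11983593] [ 0.10406193 -1.26240868 -0.01202837] 0.27014073894599944
wrist front face U 4778 0.5442
wrist top U 6532 [0.544  0.5444 0.5551 0.5676]
side front face U 516 0.5409
side top U 210 [0.5396 0.5404 0.5512 0.6764]
scene blade U 3 [0.5389 0.5409 0.5434 0.5457 0.5475] [0.066 0.084]
scene front face U 348 0.5657
scene top U 140 [0.5414 0.5433 0.556  0.569 ]
the job is handed in; nothing more can be done
None
```

Job handed in at 12 s: the hook is still in the gripper and holds the drawer out with its front face in line with the brass pointer, within about 1 mm by my measurements; no verdict was returned.

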